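Peg the donkey head onto the sloping repair stand and clamp it

ROBOT

A 6-joint arm with a two-finger parallel gripper is mounted at the origin on the work surface. World frame = base frame: x ahead of the robot, y to its left, z up, the work surface at z = 0. Lengths are in m, angles in rad, forces in N, time in s.
With the tool pointing down it reaches from about 0.35 to 0.975 m from the base axis. Payload 4.9 kg.
Tool frame: the origin (TCP) lies between the finger pads, 19 mm behind the fingertips; this is the grasp point; z points along the fingers, y is the line along which they close (so a half turn about z gives the same grasp; the last joint's range is limited). The gripper opens to 85 mm and grips with 20 to 120 N. Pads are 22 mm wide; open, the fingers measure 114 mm over their backs; the gripper's body (76 mm by 85 mm) begins 54 mm behind the grasp point. The pads swing forward as they close: fully open they stand 13 mm farther back than shut.
Start: joints at [1, 0.053, 1.613, -0, 1.476, -0.119], TCP at [0.273, 0.562, 0.25] pointing down, gripper open.
Joint ranges: [-3.01, 3.01], [-1.01, 2.22], [0.06, 2.58], [-1.02, 4.17], [0.09, 2.62], [-3.14, 3.14]. Speed limits (rad/s): [2.57, 2.57, 3.14, 3.14, 3.14, 3.14].

INTERFACE

Orientations are given as a rotation vector (axis times angle).
In Python, from station import status, viewer, finish_job gives the robot as it stands.
- The arm moves only by the shell command python3 -m jog 'ROWS' [FORCE]. ROWS is JSON, a list of rows, each a list of 7 numbers: the turn, a rotation vector about the tool's x, y, z each as a share of 5 degrees, from -1 to 1, then the shift along the tool's x, y, z each as a share of 30 mm, from -1 to 1, then the opening, from -1 (shut) to 1 (fully open). A call has 1 to 5 rows; each row shifts and turns the commanded pose from where the row before left it, along the tool's axes as they then stand; what a row does not reach is not made up. A row lasts 1/8 s, in which the tool goes at most 62.5 mm and 10.7 degrees, less where a joint would pass 70% of its speed; a pose out of reach is approached as far as the arm can. A call with a number of a shift or a turn outside -1 to 1 is refused whole. A call with a gripper value outside its range is refused whole. The fingers move at their own pace and stop on an object; FORCE is the grip in N (left out, the last holds). Time passes only in rows, so rows that do not move let the fingers close. It gives the time, the measured TCP pose, the force, the opening and the grip force at its end, in the units of the state.
- status.get_obs(): the state, without advancing time (a new reading comes with each control period).
- viewer.get_image(name): name is "side" or "top" or "wrist"; returns a dict with "img" (384x512x3 uint8, red, green, blue), "fovy" (degrees; the focal length in pixels is half the picture's height over the tangent of half this angle, whatever the lens; pixels are square), "cx", "cy" (the principal point, pixels), "distortion" ([k1, k2, p1, p2, k3] as OpenCV has them; the pictures are not rectified), "rvec" (rotation vector, rad) and "tvec" (3), from world to camera coordinates, as OpenCV has them. Camera axes: x right, y down, z forward; pixel columns grow to the right and rows downward; lengths in m; the calibration is good to about 2 mm. A picture is of the moment at which its call begins. There is no depth.
- finish_job(): hands the job in; it is judged then, once.
The state is a dict: "t": time; "q": joint angles; "dq": joint speeds; "effort": joint torques, N m; "tool_pos": TCP position; "tool_rot": TCP orientation; "contact_force": force on the tool from outside, world axes, zero at the start; "wrist_torque": the same for the moment, N m; "opening": finger opening in m; "grip_force": force on a finger pad.
Only numpy, scipy, OpenCV 4.12 (cv2) and the standard library are available. Lean on these libraries where they do the work, as an engineer would, in place of code of your own. Each camera call takes 0.05 s, during which the arm holds its last target. There are 200 camera calls.

TASK

Get the donkey head ready for repair: turn the clamp knob on the sloping stand until its arm is well clear of the seat, pointing up the slope, then set the head's collar plate fully home and flush over the two alignment pegs. Turn the knob back so that the arm lies straight across the edge of the plate, and let go; leave the other things on the bench and the rail where they stand.

Things in the scene. Friction and masses are not known exactly. Their poses are not given: they have to be found in the camera images.
- head: Loose grey pine donkey head on a beech collar plate, 0.2-0.4 kg, upright on the rail. Sizes in mm. Origin: centre of the plate's underside; muzzle to -x, z up. Plate 104 x 64 x 12 (x, y, z) with through holes on y = 0: 17 wide at x = +32, 12 wide at x = -32. Neck 34 thick up to z = 42. Muzzle reaches x = -64, ears x = +59 and z = 97 (top).
- head_grip (a point): Point inside the head at (6, 0, 62) mm of its frame, a good TCP place to pinch the cheeks from above, closing along the head's y. The skull is a block with flat upright cheeks 46 mm apart (y = -23 to +23), x from -27 to +43, z from 40 to 84.
- stand: Fixed wooden repair stand, foot 160 (x) x 190 (y; from -120 to +70); origin under it on the bench. Its -x (foot of the slope) looks roughly to the robot's left (world +y), its clamp side (-y) roughly to the robot. It carries the seat.
- seat: Fixed sloping board on the stand, 150 x 190 mm. Origin on its face midway between the pegs, 85 up. z: face normal, 30 deg from vertical, leaning to the stand's -x; x up the slope. Steel pegs on y = 0, 20 tall, top 7 tapered: 14 thick at x = +32, 9 at x = -32. The head is home when its frame coincides with this one: muzzle down the slope, plate flat on the face.
- clamp (a joint): Clamp angle (rad), stops at 0 and 1.6, stays where left (0.05 N m). Axis: seat's z at seat (0, -80) mm. At 0 the arm points to seat +y, over the plate's edge (locked); growing = clockwise from above, to seat +x (up the slope) at 1.57. Arm 14 wide, 56 long from the axis, 15 to 22 above the face: 3 mm over a seated plate; it bars the seat at small angles.
- clamp_grip (a point): Point on the clamp's axis, 50 mm above the seat's face, where the TCP grips the wing of the knob. The wing is a flat brass bar 10 thick, 36 long, parallel to the arm, from 36 to 62 above the face. The axis stands along the seat's z, so the tool must be tilted with it.
- rail: Fixed beech peg rail, 130 (x) x 420 (y), cork top 80 above the bench, turned pegs 34 long on its -x side; origin under its centre. Head, boot and gear stand on it at places 130 apart along its y, in any order.
- hanger: Fixed slim steel hanger, 240 tall, behind and between stand and rail; its hook reaches 45 to -x. Origin under its post.
- boot: Loose bystander, leave alone: carved elm boot, 80 x 32 x 68, toe to its -x; origin at the centre of its sole. mm.
- gear: Loose bystander, leave alone: wooden spool-shaped gear, 66 across its teeth, 50 tall, standing on end; origin at the centre of its underside. mm.
- bell: Loose bystander, leave alone: brass handbell standing on its mouth, 60 across, 105 tall with its wooden handle; origin at the centre of its mouth. mm.
- magnifier: Loose bystander, leave alone: nickel magnifier housing, a short cylinder 56 across, 44 tall; origin at the centre of its underside. mm.
- jar: Loose bystander, leave alone: paint jar, 52 across, 70 tall, standing close to the clamp side of the stand; origin at the centre of its underside. mm.
- mallet: Loose bystander, leave alone: hammer with a wooden handle lying on the bench behind the rail, 220 long along its x; origin on its underside. mm.
Not all that is in view belongs to the job. Leave any blue look-alike of the head alone. What is shaped like the stand but orange is not meant.

How it is judged:
On the way, in this order (a step that is already met when the one before it is completed fails the run):
1. the clamp arm is turned clear of the seat (value of joint clamp above 1.1 rad), for 0.2 s.
2. the head is fully home on the pegs while the arm is clear (distance between head and seat below 0.004 m and angle between the z axis of head and the z axis of seat, either way round below 0.06 rad and angle between the x axis of head and the x axis of seat, either way round below 0.09 rad and value of joint clamp above 0.9 rad), for 0.2 s.
At the end, for the whole second after the job is handed in: The head is home: its origin within 4 mm of the seat's, plate parallel to the face within 0.06 rad and square with it within 0.09 rad, at rest, and the clamp is turned back to less than 0.2 rad (distance between head and seat below 0.004 m and angle between the z axis of head and the z axis of seat, either way round below 0.06 rad and angle between the x axis of head and the x axis of seat, either way round below 0.09 rad and value of joint clamp below 0.2 rad and linear speed of head below 0.02 m/s); the robot touches nothing.
It fails at once if a bystander (boot, gear, bell, magnifier, jar or mallet) is moved more than 40 mm (distance of any of boot, gear, bell, magnifier, jar, mallet from where it was at the start of the episode above 0.04 m).
It also fails if it takes over 72 s, if anything falls off the work surface, if the arm or the gripper's body presses on something with over 40 N, if the wrist force passes 120 N, or if a joint passes its speed limit or range.

## Working session

There is one attempt and no reset: what is moved stays moved. The work goes in short steps, Python scripts to look and compute and a shell command to move; the robot and the scene stay as the last step left them, time stands still between calls to the robot, and variables do not carry over. Pictures are saved under pics/ and viewed, at most 10 in all, crops included, and the job is handed in when it is done.

```bash
ls; mkdir -p pics
python3 - <<'E'
from station import status, viewer
import cv2,pickle
d={}
for n in ["side","top","wrist"]:
    r=viewer.get_image(n); d[n]=r
    cv2.imwrite(f"pics/{n}0.png",r["img"][:,:,::-1]); print(n,r["fovy"],r["cx"],r["cy"],r["distortion"],r["rvec"],r["tvec"])
pickle.dump(d,open("im0.pkl","wb"))
print(status.get_obs())
E
```

```text
pics
side 42.124359588912185 255.95886901153116 189.98534868505573 [-0.20901472  0.          0.          0.          0.        ] [ 2.42978561 -0.23214726  0.09516309] [-0.52915363  0.20768993  1.63812142]
top 54.19096649656808 255.20523138575274 191.67690758907665 [-0.02000318  0.          0.          0.          0.        ] [ 2.11681697 -2.14151105  0.2046928 ] [0.05650225 0.56178919 1.14098258]
wrist 58.36674224048977 253.3452843050409 188.042226953522 [-0.04901673  0.          0.          0.          0.        ] [-2.4371265  -1.52696621 -0.2315061 ] [-0.62508534 -0.03768429  0.37857474]
{'t': 0.15, 'q': array([ 1.00001604e+00,  5.32176211e-02,  1.61393445e+00,  2.12549903e-05,
        1.47599573e+00, -1.19004922e-01]), 'dq': array([-0.00020282, -0.00070302, -0.00426675, -0.00099153,  0.00217463,
        0.00111113]), 'effort': array([ 8.75335027e-04, -3.94241917e+01, -3.70722485e+01, -8.97923587e-05,
        4.60817304e-03, -2.37449433e-05]), 'tool_pos': array([0.27261206, 0.56192728, 0.24906409]), 'tool_rot': array([-7.03508176e-01, -3.06124925e+00,  2.28734335e-03]), 'contact_force': array([ 0.45719284, -0.83066845, -0.2217741 ]), 'wrist_torque': array([ 0.02394242,  0.08980884, -0.02177326]), 'grip_force': 0.0, 'opening': 0.08535025812106903}
```

View pics/top0.png

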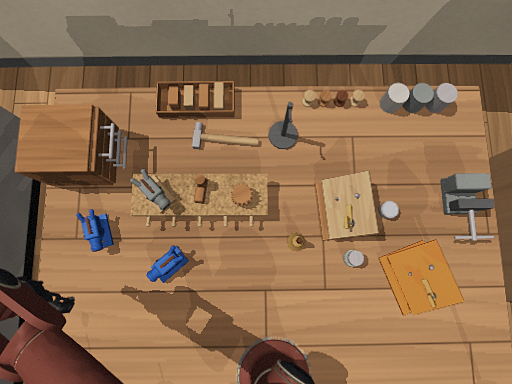

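View pics/side0.png

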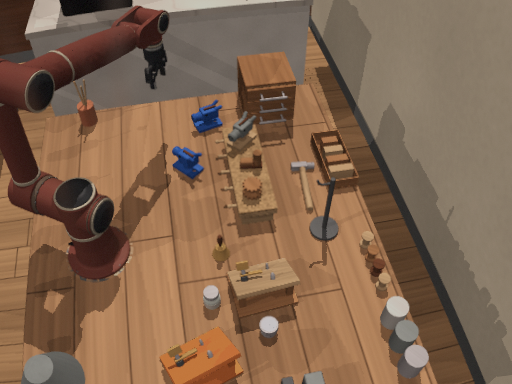

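The top view shows the head on the rail near (152,190) and the boot and gear at (200,189) and (243,195). The stand is near (350,205) with its clamp toward the robot, the jar at (354,258), the hanger at (284,133) and the orange decoy at (420,275). The side view agrees. Next I enlarge the parts that matter.

```bash
cat > h.py <<'E'
import numpy as np, cv2, pickle
from scipy.spatial.transform import Rotation as R
def cam(r):
    f=r["img"].shape[0]/2/np.tan(np.radians(r["fovy"]/2))
    K=np.array([[f,0,r["cx"]],[0,f,r["cy"]],[0,0,1.]])
    return K,np.array(r["distortion"]),R.from_rotvec(r["rvec"]).as_matrix(),np.array(r["tvec"])
def ray(r,uv):
    K,D,M,t=cam(r)
    p=cv2.undistortPoints(np.array(uv,float).reshape(-1,1,2),K,D).reshape(-1,2)
    d=np.c_[p,np.ones(len(p))]@M; return -M.T@t, d/np.linalg.norm(d,axis=1)[:,None]
def onz(r,uv,z):
    o,d=ray(r,uv); return o+d*((z-o[2])/d[:,2])[:,None]
def tri(r1,a,r2,b):
    o1,d1=ray(r1,a);o2,d2=ray(r2,b);out=[]
    for x,y in zip(d1,d2):
        s=np.linalg.lstsq(np.c_[x,-y],o2-o1,rcond=None)[0]
        p,q=o1+s[0]*x,o2+s[1]*y; out.append(np.r_[(p+q)/2,np.linalg.norm(p-q)])
    return np.array(out)
def proj(r,P):
    K,D,M,t=cam(r); return cv2.projectPoints(np.array(P,float).reshape(-1,3),cv2.Rodrigues(M)[0],t,K,D)[0].reshape(-1,2)
E
python3 - <<'E'
import pickle,cv2,numpy as np
d=pickle.load(open("im0.pkl","rb"))
def c(n,x,y): return cv2.resize(d[n]["img"][y:y+75,x:x+100],None,fx=4,fy=4,interpolation=cv2.INTER_CUBIC)
im=np.vstack([np.hstack([c("top",305,165),c("side",215,255)]),np.hstack([c("top",115,155),c("side",200,90)])])
cv2.imwrite("pics/c0.png",im[:,:,::-1])
E
```

```text
(no output)
```

View pics/c0.png

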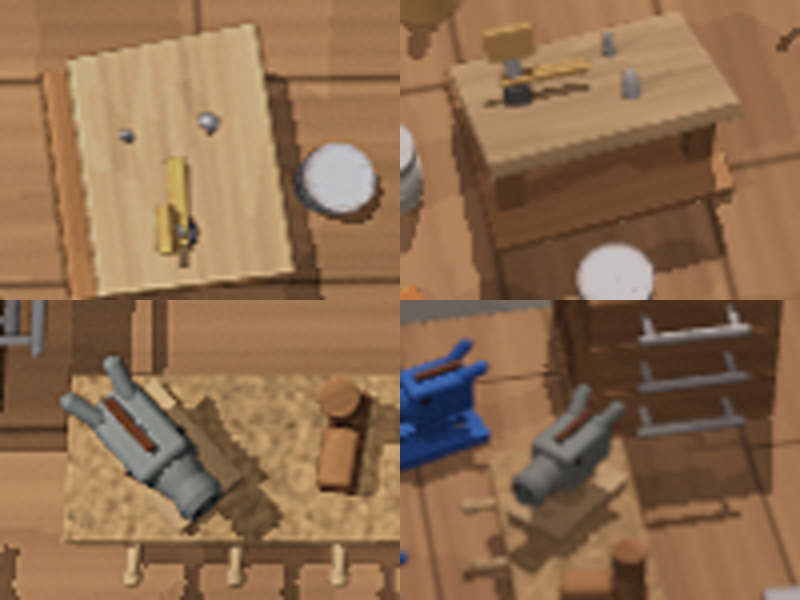

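The crops give the board's four corners, both pegs, and the wing and arm of the clamp at about 0 rad. The head is yawed roughly 45° on the rail, with its muzzle toward image lower-right.

```bash
cat > m1.py <<'E'
from h import *
d=pickle.load(open("im0.pkl","rb"));T,S=d["top"],d["side"]
def px(pts,cx,cy,ox,oy): return [((x-cx+.5)/4-.5+ox,(y-cy+.5)/4-.5+oy) for x,y in pts]
tl=onz(T,px([(68,62),(97,295)],0,0,305,165),.0475)
tr=onz(T,px([(255,27),(293,270)],0,0,305,165),.1225)
print(tl,tr)
print("len y",np.linalg.norm(tl[0]-tl[1]),np.linalg.norm(tr[0]-tr[1]),"x",np.linalg.norm(tl-tr,axis=1))
xa=(tr-tl).mean(0);yaw=np.arctan2(xa[1],xa[0]);print("stand yaw from x, y:",yaw,[np.arctan2(*(v[0]-v[1])[[1,0]])-np.pi/2 for v in(tl,tr)])
c=np.r_[tl,tr].mean(0);yw=(tl[0]-tl[1]+tr[0]-tr[1]);yw/=np.linalg.norm(yw);print("origin by corners",c+.025*yw)
pp=tri(T,px([(126,135),(207,121)],0,0,305,165),S,px([(607,36),(630,75)],400,0,215,255));print("pegs",pp)
pt=tri(T,px([(68,62),(255,27),(293,270)],0,0,305,165),S,px([(492,165),(740,103),(675,14)],400,0,215,255))
print(pt)
print("head: ears tip L,R, mane ends, muzzle")
print(tri(T,px([(70,403),(113,362),(108,403),(150,448)],0,300,115,155),S,px([(583,390),(615,407),(600,410),(560,438)],400,300,200,90)))
print(onz(T,px([(108,403),(150,448)],0,300,115,155),.164))
E
python3 m1.py
```

```text
[[ 0.5985489  -0.16390104  0.0475    ]
 [ 0.41226471 -0.17836925  0.0475    ]] [[ 0.60801021 -0.29273459  0.1225    ]
 [ 0.42435714 -0.30851609  0.1225    ]]
len y 0.1868451968489327 0.18432987742844578 x [0.14937403 0.15069648]
stand yaw from x, y: -1.4877623077820128 [np.float64(-1.493284533736949), np.float64(-1.485075849789326)]
origin by corners [ 0.53571208 -0.2338428   0.085     ]
pegs [[ 5.32124966e-01 -1.98543803e-01  8.69643680e-02  1.34930424e-05]
 [ 5.37175481e-01 -2.53186502e-01  1.17453618e-01  1.76850074e-04]]
[[ 0.52585834 -0.1961239  -0.04297656  0.18387119]
 [ 0.60954126 -0.29351329  0.1202173   0.00191933]
 [ 0.48618577 -0.27990288  0.24236438  0.14179073]]
head: ears tip L,R, mane ends, muzzle
[[5.76722116e-01 4.03099978e-01 1.73143899e-01 2.38180043e-04]
 [6.03449465e-01 3.72666600e-01 1.75249783e-01 4.78665367e-03]
 [5.83035907e-01 3.78094637e-01 1.67091418e-01 1.05606480e-02]
 [5.44569504e-01 3.45495386e-01 1.69712285e-01 1.41310344e-03]]
[[0.57831016 0.3785874  0.164     ]
 [0.54492733 0.34698454 0.164     ]]
```

```bash
cat > plan.py <<'E'
from h import *
from station import status
YAW=-1.489; O=np.array([.5355,-.2345,.085])
def seat():
    xh=np.array([np.cos(YAW),np.sin(YAW),0]); z=np.array([0,0,1.]); c,s=np.cos(np.pi/6),np.sin(np.pi/6)
    x=c*xh+s*z; n=c*z-s*xh; return np.c_[x,np.cross(n,x),n]
def tool(yv,zv): yv,zv=np.array(yv,float),np.array(zv,float); yv=yv-zv*(yv@zv); yv/=np.linalg.norm(yv); return np.c_[np.cross(yv,zv),yv,zv]
def clampR(a):  # tool for clamp angle a: closing across wing
    Rs=seat(); yv=-(Rs@R.from_euler('z',-a).as_matrix())[:,0]; return tool(yv,-Rs[:,2])
def rows(p,Rt,n=None,cur=None):
    """turn rows first, then shifts in the turned frame"""
    if cur is None:
        o=status.get_obs(); cur=(o["tool_pos"],R.from_rotvec(o["tool_rot"]).as_matrix())
    rv=R.from_matrix(cur[1].T@Rt).as_rotvec(); dp=np.array(p)-cur[0]
    print("turn total (5deg units)",np.round(np.degrees(rv)/5,2)," shift in turned tool (30mm)",np.round(Rt.T@dp/.03,2)," in present tool",np.round(cur[1].T@dp/.03,2))
    w=np.degrees(rv)/5; s=Rt.T@dp/.03
    k=n or int(np.ceil(max(abs(w).max(),abs(s).max(),1)))
    # interleaved: screw-like straight line, turns constant
    Rc=cur[1]; out=[]
    for i in range(k):
        out.append(np.r_[w/k,Rc.T@dp/k/.03]); Rc=Rc@R.from_rotvec(rv/k).as_matrix()
    print(k,"rows:"); [print(np.round(o,2).tolist()) for o in out]
E
python3 - <<'E'
from plan import *
d=pickle.load(open("im0.pkl","rb"))
o=status.get_obs();Rt=R.from_rotvec(o["tool_rot"]).as_matrix()
print("tool",Rt.round(2).tolist()); r=ray(d["wrist"],[(255,192)]); print("wristcam in tool",Rt.T@(r[0]-o["tool_pos"]),Rt.T@r[1][0])
Rs=seat(); G=O+Rs@[0,-.08,.05]; print("grip",G)
rows(G+.15*Rs[:,2],clampR(0))
for n,p in dict(bell=(297,241),jar=(354,258),mag=(389,210),hanger=(284,133),headcol=(152,190)).items(): print(n,onz(d["top"],[p],.05))
E
```

```text
tool [[-0.9, 0.44, -0.0], [0.44, 0.9, -0.0], [0.0, -0.0, -1.0]]
wristcam in tool [ 0.07685817  0.00062244 -0.12302868] [-0.30884503  0.00556822  0.95109607]
grip [ 0.45372485 -0.21612     0.12830127]
turn total (5deg units) [ 5.84 -1.61 -5.97]  shift in turned tool (30mm) [ -3.9  -20.8   11.66]  in present tool [-15.48 -18.55  -0.28]
21 rows:
[0.28, -0.08, -0.28, -0.74, -0.88, -0.01]
[0.28, -0.08, -0.28, -0.72, -0.9, 0.01]
[0.28, -0.08, -0.28, -0.69, -0.92, 0.04]
[0.28, -0.08, -0.28, -0.67, -0.93, 0.07]
[0.28, -0.08, -0.28, -0.65, -0.95, 0.09]
[0.28, -0.08, -0.28, -0.62, -0.96, 0.12]
[0.28, -0.08, -0.28, -0.6, -0.97, 0.15]
[0.28, -0.08, -0.28, -0.57, -0.98, 0.18]
[0.28, -0.08, -0.28, -0.54, -0.99, 0.2]
[0.28, -0.08, -0.28, -0.52, -1.0, 0.23]
[0.28, -0.08, -0.28, -0.49, -1.01, 0.26]
[0.28, -0.08, -0.28, -0.47, -1.01, 0.29]
[0.28, -0.08, -0.28, -0.44, -1.02, 0.32]
[0.28, -0.08, -0.28, -0.41, -1.02, 0.34]
[0.28, -0.08, -0.28, -0.38, -1.02, 0.37]
[0.28, -0.08, -0.28, -0.35, -1.02, 0.4]
[0.28, -0.08, -0.28, -0.33, -1.02, 0.42]
[0.28, -0.08, -0.28, -0.3, -1.02, 0.45]
[0.28, -0.08, -0.28, -0.27, -1.01, 0.48]
[0.28, -0.08, -0.28, -0.24, -1.01, 0.5]
[0.28, -0.08, -0.28, -0.21, -1.0, 0.53]
bell [[ 0.40525786 -0.07809175  0.05      ]]
jar [[ 0.35076662 -0.25296581  0.05      ]]
mag [[ 0.49898783 -0.3733316   0.05      ]]
hanger [[ 0.75738082 -0.04688491  0.05      ]]
headcol [[0.57168036 0.37831246 0.05      ]]
```

```bash
python3 -m jog '[[0.28,-0.08,-0.28,-0.74,-0.88,-0.01,1],[0.28,-0.08,-0.28,-0.72,-0.9,0.01,1],[0.28,-0.08,-0.28,-0.69,-0.92,0.04,1],[0.28,-0.08,-0.28,-0.67,-0.93,0.07,1],[0.28,-0.08,-0.28,-0.65,-0.95,0.09,1]]' >/dev/null
python3 -m jog '[[0.28,-0.08,-0.28,-0.62,-0.96,0.12,1],[0.28,-0.08,-0.28,-0.6,-0.97,0.15,1],[0.28,-0.08,-0.28,-0.57,-0.98,0.18,1],[0.28,-0.08,-0.28,-0.54,-0.99,0.2,1],[0.28,-0.08,-0.28,-0.52,-1,0.23,1]]'
python3 -m jog '[[0.28,-0.08,-0.28,-0.49,-1,0.26,1],[0.28,-0.08,-0.28,-0.47,-1,0.29,1],[0.28,-0.08,-0.28,-0.44,-1,0.32,1],[0.28,-0.08,-0.28,-0.41,-1,0.34,1],[0.28,-0.08,-0.28,-0.38,-1,0.37,1]]' >/dev/null
python3 -m jog '[[0.28,-0.08,-0.28,-0.35,-1,0.4,1],[0.28,-0.08,-0.28,-0.33,-1,0.42,1],[0.28,-0.08,-0.28,-0.3,-1,0.45,1],[0.28,-0.08,-0.28,-0.27,-1,0.48,1],[0.28,-0.08,-0.28,-0.24,-1,0.5,1]]' >/dev/null
python3 -m jog '[[0.28,-0.08,-0.28,-0.21,-1,0.53,1],[0,0,0,0,0,0,1]]'
python3 - <<'E'
from plan import *
from station import viewer
r=viewer.get_image("wrist");pickle.dump(r,open("w1.pkl","wb"));cv2.imwrite("pics/w1.png",r["img"][:,:,::-1])
print(status.get_obs()["q"].round(2)); Rs=seat(); rows(O+Rs@[0,-.08,.2],clampR(0),1)
print("peg tops",proj(r,[O+Rs@[.032,0,.02],O+Rs@[-.032,0,.02]]),"bases",proj(r,[O+Rs@[.032,0,0],O+Rs@[-.032,0,0]]),"corners",proj(r,[O+Rs@[a,b,0] for a in(.075,-.075) for b in(.07,-.12)]))
print("wing",proj(r,[O+Rs@[0,-.08+s,.062] for s in(-.018,.018)]))
E
```

```text
t: 1.4
tool_pos: [0.3561, 0.2264, 0.2543]
tool_rot: [0.318, 3.087, -0.397]
contact_force: [0.6, 0.5, 0.0]
opening: 0.0852
grip_force: 0.0
t: 2.9
tool_pos: [0.4457, -0.1385, 0.2587]
tool_rot: [-0.107, 3.007, -0.811]
contact_force: [-0.3, -0.3, 0.1]
opening: 0.0853
grip_force: 0.0
[-0.19 -0.42  2.07 -0.52  1.37 -1.76]
turn total (5deg units) [-0.04  0.02 -0.12]  shift in turned tool (30mm) [-0.05 -0.1   0.08]  in present tool [-0.05 -0.1   0.08]
1 rows:
[-0.04, 0.02, -0.12, -0.05, -0.1, 0.08]
peg tops [[218.72577923 248.38079037]
 [283.49689109 247.81733826]] bases [[220.60622728 239.44778042]
 [281.95453464 238.90266664]] corners [[184.63412631 296.75680316]
 [170.04709206 123.96995485]
 [319.73084404 295.70228489]
 [329.41794672 122.18944798]]
wing [[248.95822291 160.56101368]
 [249.62122026 203.72254689]]
```

View pics/w1.png

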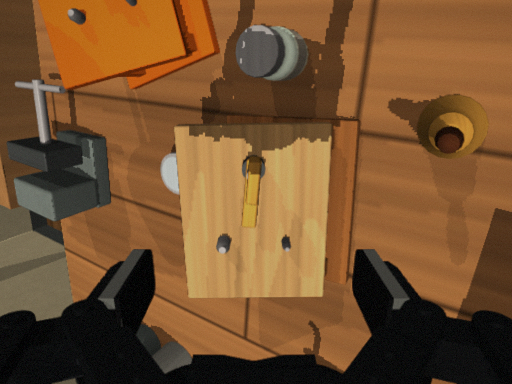

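The wrist view shows the board's corners near (176,126), (331,123), (188,297) and (323,297). The pegs are at about (223,245) and (286,244), and the clamp runs from (254,165) to (250,227). Everything sits about 4 px right of my prediction, so I refine with a mask.

```bash
cat > m2.py <<'E'
from plan import *
r=pickle.load(open("w1.pkl","rb"));im=r["img"];hsv=cv2.cvtColor(im,cv2.COLOR_RGB2HSV)
Rs=seat()
def plane(uv,h): # to seat coords at height h
    o,d=ray(r,uv); o=Rs.T@(o-O); d=d@Rs; return o+d*((h-o[2])/d[:,2])[:,None]
print("board hsv",hsv[270,250],hsv[180,200],"side",hsv[200,342],"bench",hsv[320,260],"peg",hsv[247,222],hsv[240,224],"wing",hsv[180,252],hsv[215,250])
# left / right edges by gradient in saturation/value along rows
g=cv2.GaussianBlur(im,(3,3),0).astype(float)
L=[];Rr=[]
for v in range(150,285,5):
    row=g[v]; 
    def edge(a,b):
        q=np.abs(np.diff(row[a:b],axis=0)).sum(1); return a+q.argmax()+.5
    L.append((edge(168,196),v));Rr.append((edge(316,336),v))
B=[(u,287+np.abs(np.diff(g[287:305,u],axis=0)).sum(1).argmax()+.5) for u in range(200,316,6)]
for n,p in(("L",L),("R",Rr),("B",B)):
    q=plane(p,0)*1000; a,b=(1,0) if n!="B" else (0,1)
    k=np.polyfit(q[:,a],q[:,b],1); res=q[:,b]-np.polyval(k,q[:,a]); m=abs(res)<2
    k=np.polyfit(q[m,a],q[m,b],1);print(n,"slope,offset",k.round(4),m.sum(),len(m),np.std(res[m]).round(2))
# pegs: grey (low sat)
m=((hsv[...,1]<75)).astype(np.uint8); m[:225]=0;m[265:]=0;m[:,:205]=0;m[:,305:]=0
n,l,st,c=cv2.connectedComponentsWithStats(m)
for i in range(1,n):
    if st[i,4]>10: print(st[i],c[i])
y=((hsv[...,0]>18)&(hsv[...,0]<30)&(hsv[...,1]>165)).astype(np.uint8); y[:150]=0;y[235:]=0;y[:,:235]=0;y[:,270:]=0
for v in range(160,232,5): 
    u=np.where(y[v])[0]; print(v,(u.min(),u.max()) if len(u) else None,end=" ")
E
python3 m2.py
python3 - <<'E'
import cv2
im=cv2.imread("pics/w1.png")[140:260,200:310]; cv2.imwrite("pics/w1c.png",cv2.resize(im,None,fx=5,fy=5,interpolation=cv2.INTER_CUBIC))
E
```

```text
board hsv [ 18 133 198] [ 20 131 197] side [ 12 182 139] bench [ 12 164 143] peg [  9  21 168] [20 13 59] wing [ 21 174 199] [ 22 173 200]
L slope,offset [-7.80000e-03  7.14318e+01] 27 27 0.35
R slope,offset [-5.60000e-03 -7.72791e+01] 27 27 0.32
B slope,offset [3.10000e-03 7.06757e+01] 20 20 0.41
[217 236  13  18 182] [222.97252747 244.08791209]
[282 237   8  15  89] [285.69662921 243.73033708]
160 None 165 (np.int64(247), np.int64(247)) 170 None 175 (np.int64(249), np.int64(257)) 180 (np.int64(246), np.int64(257)) 185 (np.int64(246), np.int64(257)) 190 (np.int64(245), np.int64(256)) 195 (np.int64(245), np.int64(256)) 200 (np.int64(245), np.int64(255)) 205 (np.int64(244), np.int64(255)) 210 (np.int64(244), np.int64(255)) 215 (np.int64(243), np.int64(254)) 220 (np.int64(243), np.int64(254)) 225 (np.int64(242), np.int64(253)) 230 None
```

View pics/w1c.png

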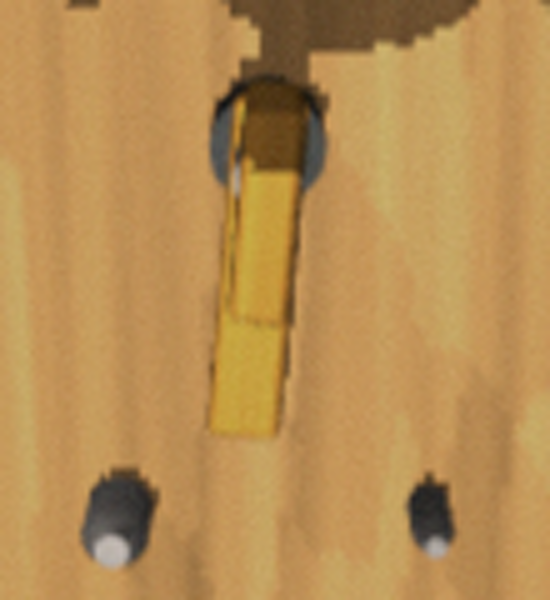

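```bash
cat >> m2.py <<'E'
print()
f=lambda p:[(200+(x+.5)/5-.5,140+(y+.5)/5-.5) for x,y in p]
print("peg tops",plane(f([(112,550),(436,547)]),.020)*1000)
w=plane(f([(245,80),(307,84),(235,320),(293,325)]),.062)*1000
print("wing",w,"centre",w.mean(0)); a=plane(f([(211,430),(278,436)]),.022)*1000; print("arm end",a)
E
python3 m2.py | tail -9
```

```text
160 None 165 (np.int64(247), np.int64(247)) 170 None 175 (np.int64(249), np.int64(257)) 180 (np.int64(246), np.int64(257)) 185 (np.int64(246), np.int64(257)) 190 (np.int64(245), np.int64(256)) 195 (np.int64(245), np.int64(256)) 200 (np.int64(245), np.int64(255)) 205 (np.int64(244), np.int64(255)) 210 (np.int64(244), np.int64(255)) 215 (np.int64(243), np.int64(254)) 220 (np.int64(243), np.int64(254)) 225 (np.int64(242), np.int64(253)) 230 None 
peg tops [[ 28.81306082   1.36835727  20.        ]
 [-35.28866231   1.3386081   20.        ]]
wing [[   0.22054463 -101.96687125   62.        ]
 [  -9.45903206 -101.22736114   62.        ]
 [   2.46216971  -62.13128796   62.        ]
 [  -6.99038581  -61.16670564   62.        ]] centre [ -3.44167589 -81.6230565   62.        ]
arm end [[  8.56158495 -25.14762373  22.        ]
 [ -4.28086009 -23.76855568  22.        ]]
```

```bash
sed -i 's/^YAW=.*/YAW=-1.489; O=np.array([.5355,-.2345,.085])+np.array([.0008,.0026,-.0008])/' plan.py
python3 - <<'E'
from plan import *
Rs=seat(); rows(O+Rs@[0,-.08,.05],clampR(0.06),6)
E
```

```text
turn total (5deg units) [-0.04  0.03  0.57]  shift in turned tool (30mm) [-0.09 -0.01  5.06]  in present tool [-0.07  0.    5.06]
6 rows:
[-0.01, 0.0, 0.09, -0.01, 0.0, 0.84]
[-0.01, 0.0, 0.09, -0.01, -0.0, 0.84]
[-0.01, 0.0, 0.09, -0.01, -0.0, 0.84]
[-0.01, 0.0, 0.09, -0.01, -0.0, 0.84]
[-0.01, 0.0, 0.09, -0.01, -0.0, 0.84]
[-0.01, 0.0, 0.09, -0.01, -0.0, 0.84]
```

```bash
python3 -m jog '[[-0.01,0,0.1,-0.02,0,0.84,1],[-0.01,0,0.1,-0.02,0,0.84,1],[-0.01,0,0.1,-0.02,0,0.84,1],[-0.01,0,0.1,-0.01,0,0.84,1],[0,0,0.1,-0.01,0,0.84,0.5]]' >/dev/null
python3 -m jog '[[0,0,0.07,-0.01,0,0.84,-0.4],[0,0,0,0,0,0,-0.4],[0,0,0,0,0,0,-0.4],[0,0,0,0,0,0,-0.4]]'
python3 - <<'E'
from plan import *
from station import viewer
r=viewer.get_image("wrist");pickle.dump(r,open("w2.pkl","wb"));cv2.imwrite("pics/w2.png",cv2.resize(r["img"][60:384,130:380,::-1],None,fx=1.8,fy=1.8))
Rs=seat(); rows(O+Rs@[0,-.08,.05],clampR(0.06),1)
E
```

```text
t: 4.08
tool_pos: [0.4565, -0.2124, 0.1299]
tool_rot: [-0.036, 2.993, -0.802]
contact_force: [-0.7, 0.5, -1.0]
opening: 0.0257
grip_force: 0.0
turn total (5deg units) [-0.01  0.07  0.01]  shift in turned tool (30mm) [0.07 0.01 0.08]  in present tool [0.07 0.01 0.08]
1 rows:
[-0.01, 0.07, 0.01, 0.07, 0.01, 0.08]
```

View pics/w2.png

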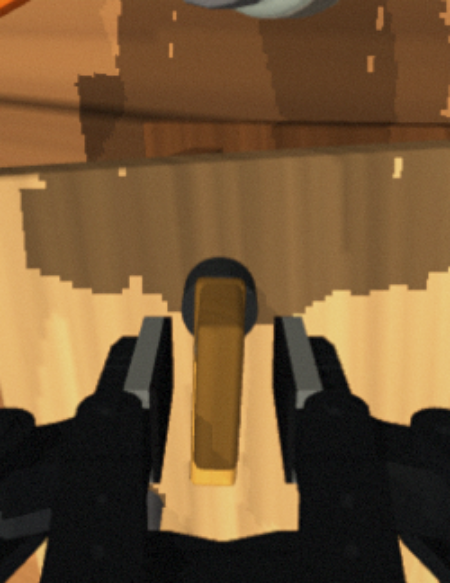

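The wing is framed between the pads. It sits about 2.5 px (1 mm) left of the middle, so I shift and grip.

```bash
python3 -m jog '[[0,0.05,0,0.05,-0.04,0.08,-0.4],[0,0,0,0,0,0,-1],[0,0,0,0,0,0,-1],[0,0,0,0,0,0,-1],[0,0,0,0,0,0,-1]]' 40
python3 - <<'E'
from plan import *
Rs=seat(); p=status.get_obs()
print(Rs.T@p["contact_force"],p["wrist_torque"],"tcp seat",Rs.T@(p["tool_pos"]-O))
rows(O+Rs@[0,-.08,.05],clampR(0.06),1)
E
```

```text
t: 4.75
tool_pos: [0.4543, -0.2151, 0.1272]
tool_rot: [-0.034, 3.0, -0.803]
contact_force: [-2.6, 0.4, 3.1]
opening: 0.0091
grip_force: 38.9
[ 1.00548171 -2.55099835  3.01626711] [ 0.15877498  0.20401081 -0.24687478] tcp seat [ 0.00122949 -0.08035223  0.04899039]
turn total (5deg units) [-0.01 -0.01  0.01]  shift in turned tool (30mm) [-0.01  0.04 -0.03]  in present tool [-0.01  0.04 -0.03]
1 rows:
[-0.01, -0.01, 0.01, -0.01, 0.04, -0.03]
```

```bash
python3 -m jog '[[0,0,1,0,0,0,-1],[0,0,1,0,0,0,-1],[0,0,1,0,0,0,-1],[0,0,1,0,0,0,-1],[0,0,1,0,0,0,-1]]'
python3 -m jog '[[0,0,1,0,0,0,-1],[0,0,1,0,0,0,-1],[0,0,1,0,0,0,-1],[0,0,1,0,0,0,-1],[0,0,1,0,0,0,-1]]'
python3 -m jog '[[0,0,1,0,0,0,-1],[0,0,1,0,0,0,-1],[0,0,1,0,0,0,-1],[0,0,1,0,0,0,-1],[0,0,1,0,0,0,-1]]'
python3 -m jog '[[0,0,0.8,0,0,0,-1],[0,0,0,0,0,0,-1],[0,0,0,0,0,0,-1],[0,0,0,0,0,0,-1]]'
python3 - <<'E'
from plan import *
Rs=seat(); p=status.get_obs()
print(p["q"],Rs.T@p["contact_force"],p["wrist_torque"],"tcp seat",Rs.T@(p["tool_pos"]-O))
rows(O+Rs@[0,-.08,.05],clampR(1.45),1)
E
```

```text
t: 5.38
tool_pos: [0.4543, -0.2149, 0.1271]
tool_rot: [0.599, 2.837, -0.745]
contact_force: [-0.6, 1.8, 2.9]
opening: 0.0096
grip_force: 39.0
t: 6.0
tool_pos: [0.4545, -0.2148, 0.1271]
tool_rot: [1.163, 2.561, -0.658]
contact_force: [-1.1, 2.5, 2.6]
opening: 0.0092
grip_force: 39.0
t: 6.62
tool_pos: [0.4547, -0.2147, 0.127]
tool_rot: [1.647, 2.192, -0.548]
contact_force: [-0.8, 2.7, 2.1]
opening: 0.0094
grip_force: 39.0
t: 7.12
tool_pos: [0.4547, -0.2147, 0.127]
tool_rot: [1.713, 2.128, -0.53]
contact_force: [1.5, 4.8, 2.0]
opening: 0.0094
grip_force: 40.3
[-0.35380075 -0.22025762  2.14505594 -0.54966776  1.04879117 -0.33037563] [-3.04685582  1.9192697   4.08436292] [ 0.88349692 -0.27509893  0.21396227] tcp seat [ 0.00080616 -0.07995756  0.0489735 ]
turn total (5deg units) [ 0.01 -0.    0.15]  shift in turned tool (30mm) [ 0.03  0.   -0.03]  in present tool [ 0.03  0.   -0.03]
1 rows:
[0.01, -0.0, 0.15, 0.03, 0.0, -0.03]
```

```bash
python3 -m jog '[[0,0,0,0,0,0,-0.2],[0,0,0,0,0,0,-0.2],[0,0,0,0,0,-0.3,-0.2],[0,0,0,0,0,-1,-0.2],[0,0,0,0,0,-1,0]]' >/dev/null
python3 -m jog '[[0,0,0,0,0,-1,1],[0,0,0,0,0,-1,1],[0,0,0,0,0,-0.8,1]]'
python3 - <<'E'
from plan import *
a=.757; hy=[-np.sin(a),np.cos(a),0]
rows([.5616,.3628,.265],tool(hy,[0,0,-1]))
E
```

```text
t: 8.12
tool_pos: [0.4482, -0.1382, 0.2614]
tool_rot: [1.713, 2.127, -0.531]
contact_force: [-0.2, 0.1, 0.3]
opening: 0.0854
grip_force: 0.0
turn total (5deg units) [ -6.74   2.72 -23.56]  shift in turned tool (30mm) [-14.22   9.54  -0.12]  in present tool [13.27  6.96 -8.28]
24 rows:
[-0.28, 0.11, -0.98, 0.55, 0.29, -0.35]
[-0.28, 0.11, -0.98, 0.53, 0.34, -0.33]
[-0.28, 0.11, -0.98, 0.5, 0.4, -0.32]
[-0.28, 0.11, -0.98, 0.47, 0.45, -0.3]
[-0.28, 0.11, -0.98, 0.43, 0.49, -0.29]
[-0.28, 0.11, -0.98, 0.39, 0.53, -0.27]
[-0.28, 0.11, -0.98, 0.34, 0.57, -0.25]
[-0.28, 0.11, -0.98, 0.3, 0.6, -0.24]
[-0.28, 0.11, -0.98, 0.25, 0.63, -0.22]
[-0.28, 0.11, -0.98, 0.19, 0.66, -0.2]
[-0.28, 0.11, -0.98, 0.14, 0.68, -0.18]
[-0.28, 0.11, -0.98, 0.08, 0.69, -0.16]
[-0.28, 0.11, -0.98, 0.02, 0.7, -0.15]
[-0.28, 0.11, -0.98, -0.04, 0.7, -0.13]
[-0.28, 0.11, -0.98, -0.1, 0.7, -0.11]
[-0.28, 0.11, -0.98, -0.15, 0.69, -0.1]
[-0.28, 0.11, -0.98, -0.21, 0.68, -0.08]
[-0.28, 0.11, -0.98, -0.27, 0.66, -0.07]
[-0.28, 0.11, -0.98, -0.32, 0.63, -0.05]
[-0.28, 0.11, -0.98, -0.38, 0.61, -0.04]
[-0.28, 0.11, -0.98, -0.43, 0.57, -0.03]
[-0.28, 0.11, -0.98, -0.47, 0.53, -0.02]
[-0.28, 0.11, -0.98, -0.52, 0.49, -0.02]
[-0.28, 0.11, -0.98, -0.56, 0.45, -0.01]
```

```bash
python3 -m jog '[[-0.28,0.11,-0.98,0.55,0.29,-0.35,1],[-0.28,0.11,-0.98,0.53,0.34,-0.33,1],[-0.28,0.11,-0.98,0.5,0.4,-0.32,1],[-0.28,0.11,-0.98,0.47,0.45,-0.3,1],[-0.28,0.11,-0.98,0.43,0.49,-0.29,1]]' >/dev/null
python3 -m jog '[[-0.28,0.11,-0.98,0.39,0.53,-0.27,1],[-0.28,0.11,-0.98,0.34,0.57,-0.25,1],[-0.28,0.11,-0.98,0.3,0.6,-0.24,1],[-0.28,0.11,-0.98,0.25,0.63,-0.22,1],[-0.28,0.11,-0.98,0.19,0.66,-0.2,1]]' >/dev/null
python3 -m jog '[[-0.28,0.11,-0.98,0.14,0.68,-0.18,1],[-0.28,0.11,-0.98,0.08,0.69,-0.16,1],[-0.28,0.11,-0.98,0.02,0.7,-0.15,1],[-0.28,0.11,-0.98,-0.04,0.7,-0.13,1],[-0.28,0.11,-0.98,-0.1,0.7,-0.11,1]]'
python3 -m jog '[[-0.28,0.11,-0.98,-0.15,0.69,-0.1,1],[-0.28,0.11,-0.98,-0.21,0.68,-0.08,1],[-0.28,0.11,-0.98,-0.27,0.66,-0.07,1],[-0.28,0.11,-0.98,-0.32,0.63,-0.05,1],[-0.28,0.11,-0.98,-0.38,0.61,-0.04,1]]' >/dev/null
python3 -m jog '[[-0.28,0.11,-0.98,-0.43,0.57,-0.03,1],[-0.28,0.11,-0.98,-0.47,0.53,-0.02,1],[-0.28,0.11,-0.98,-0.52,0.49,-0.02,1],[-0.28,0.11,-0.98,-0.56,0.45,-0.01,1],[0,0,0,0,0,0,1]]'
python3 - <<'E'
from plan import *
from station import viewer
r=viewer.get_image("wrist");pickle.dump(r,open("w3.pkl","wb"))
t=viewer.get_image("top");pickle.dump(t,open("t3.pkl","wb"))
a=cv2.resize(r["img"],None,fx=1.2,fy=1.2); b=cv2.resize(t["img"][165:245,310:380],None,fx=2.6,fy=2.6,interpolation=cv2.INTER_CUBIC)
c=np.zeros((a.shape[0],a.shape[1]+b.shape[1],3),np.uint8);c[:,:a.shape[1]]=a;c[:b.shape[0],a.shape[1]:]=b
cv2.imwrite("pics/w3.png",c[:,:,::-1])
a=.757; hx=np.array([np.cos(a),np.sin(a),0]);hy=np.array([-np.sin(a),np.cos(a),0]); g=np.array([.5616,.3628,.142])
rows(g+[0,0,.123],tool(hy,[0,0,-1]),1)
H=lambda x,y,z:g+hx*(x-6)/1000+hy*y/1000+[0,0,(z-62)/1000]
print("skull top corners",proj(r,[H(x,y,84) for x in(-27,43) for y in(-23,23)]),"plate",proj(r,[H(x,y,12) for x in(-52,52) for y in(-32,32)]))
E
```

```text
t: 10.0
tool_pos: [0.5194, 0.1752, 0.2622]
tool_rot: [0.024, 2.97, -0.253]
contact_force: [0.0, 0.1, -0.3]
opening: 0.0851
grip_force: 0.0
t: 11.25
tool_pos: [0.5628, 0.3631, 0.2625]
tool_rot: [-1.156, 2.918, -0.006]
contact_force: [0.6, -0.1, -0.3]
opening: 0.0852
grip_force: 0.0
turn total (5deg units) [-0.06  0.01 -0.05]  shift in turned tool (30mm) [ 0.01  0.04 -0.08]  in present tool [ 0.01  0.04 -0.08]
1 rows:
[-0.06, 0.01, -0.05, 0.01, 0.04, -0.08]
skull top corners [[218.01681691 147.32076611]
 [288.54154195 147.21557056]
 [221.2893352  244.33255731]
 [285.73054208 244.32251598]] plate [[215.16153496 101.57578294]
 [292.03509493 101.41466916]
 [219.08853498 217.54136955]
 [288.57759091 217.5044432 ]]
```

View pics/w3.png

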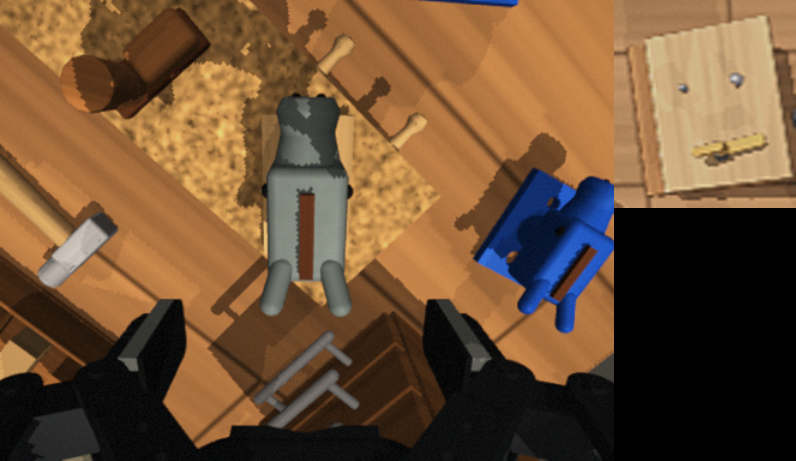

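The wrist view shows the skull top at about u 223–289 and v 140–234 (native pixels), with the mane straight along the image column. The head is nearly aligned with the tool. The inset shows the clamp arm pointing up the slope. Next I measure the offsets.

```bash
cat > m3.py <<'E'
from plan import *
r=pickle.load(open("w3.pkl","rb"));im=r["img"];hsv=cv2.cvtColor(im,cv2.COLOR_RGB2HSV)
a=.757; hx=np.array([np.cos(a),np.sin(a),0]);hy=np.array([-np.sin(a),np.cos(a),0]); g=np.array([.5616,.3628,.142])
B=np.c_[hx,hy,[0,0,1]]; org=g-B@[.006,0,.062]
def loc(uv,z): return (onz(r,uv,.08+z/1000)-org)@B*1000
m=(hsv[...,1]<70).astype(np.uint8)
L=[];Rr=[]
for v in range(148,216,4):
    u=np.where(m[v,205:300])[0]+205; L.append((u.min()-.5,v));Rr.append((u.max()+.5,v))
for n,p in(("L",L),("R",Rr)):
    q=loc(p,84); k=np.polyfit(q[:,0],q[:,1],1); print(n,"y at z84: slope",k.round(4),np.std(q[:,1]-np.polyval(k,q[:,0])).round(2))
br=((hsv[...,0]<12)&(hsv[...,1]>120)).astype(np.uint8);br[:155]=0;br[240:]=0;br[:,:245]=0;br[:,268:]=0
ys,xs=np.where(br);P=[(xs[ys==v].mean(),v) for v in range(ys.min(),ys.max()+1)]
q=loc(P,86);k=np.polyfit(q[:,0],q[:,1],1);print("mane",k,q[0],q[-1],br.sum())
g_=cv2.GaussianBlur(im,(3,3),0).astype(float)
for u in(224,286,290):
    q=np.abs(np.diff(g_[85:110,u],axis=0)).sum(1); v=85+q.argmax()+.5; print("plate front",u,v,loc([(u,v)],12))
for v in(105,115,125,132):
    l=205+np.abs(np.diff(g_[v,205:232],axis=0)).sum(1).argmax()+.5; rr=283+np.abs(np.diff(g_[v,283:310],axis=0)).sum(1).argmax()+.5
    print(v,l,rr,loc([(l,v),(rr,v)],12)[:,:2].round(1).tolist())
for u in(240,256,272):
    q=np.abs(np.diff(g_[128:152,u],axis=0)).sum(1); v=128+q.argmax()+.5; w=224+np.abs(np.diff(g_[224:250,u],axis=0)).sum(1).argmax()+.5; print("skull front/back",u,v,w,loc([(u,v),(u,w)],84)[:,:2].round(1).tolist())
E
python3 m3.py
```

```text
L y at z84: slope [ 1.89000e-02 -2.07775e+01] 0.47
R y at z84: slope [-0.0413 23.3571] 0.62
mane [-0.01190487  1.19345648] [-17.6100459    1.42119629  86.        ] [32.43340279  1.00352064 86.        ] 789
plate front 224 94.5 [[-57.69503558 -24.48209697  12.        ]]
plate front 286 95.5 [[-56.78586034  26.8617736   12.        ]]
plate front 290 96.5 [[-55.98080943  30.19809984  12.        ]]
105 217.5 294.5 [[-49.2, -30.1], [-49.1, 34.1]]
115 218.5 293.5 [[-40.9, -29.6], [-40.8, 33.6]]
125 230.5 293.5 [[-32.5, -19.6], [-32.5, 33.8]]
132 228.5 283.5 [[-26.6, -21.5], [-26.5, 25.5]]
skull front/back 240 140.5 235.5 [[-31.4, -8.6], [36.1, -9.5]]
skull front/back 256 136.5 232.5 [[-34.0, 1.8], [33.7, 1.8]]
skull front/back 272 141.5 248.5 [[-30.8, 12.2], [46.3, 13.3]]
```

Run:
```python
from plan import *
a=.757; hx=np.array([np.cos(a),np.sin(a),0]);hy=np.array([-np.sin(a),np.cos(a),0]); g=np.array([.5616,.3628,.142])
g=g-hx*.0055+hy*.0006; a=.742; hy=[-np.sin(a),np.cos(a),0]
rows(g,tool(hy,[0,0,-1]),5)
```

```text
turn total (5deg units) [-0.06  0.01  0.13]  shift in turned tool (30mm) [0.19 0.05 4.02]  in present tool [0.19 0.08 4.02]
5 rows:
[-0.01, 0.0, 0.03, 0.04, 0.02, 0.8]
[-0.01, 0.0, 0.03, 0.04, 0.01, 0.8]
[-0.01, 0.0, 0.03, 0.04, 0.01, 0.8]
[-0.01, 0.0, 0.03, 0.04, 0.01, 0.8]
[-0.01, 0.0, 0.03, 0.04, 0.01, 0.8]
```

```bash
python3 -m jog '[[-0.01,0,0.03,0.04,0.02,0.8,1],[-0.01,0,0.03,0.04,0.02,0.8,1],[-0.01,0,0.03,0.04,0.02,0.8,1],[-0.01,0,0.03,0.04,0.01,0.8,1],[-0.01,0,0.03,0.04,0.01,0.8,1]]'
python3 -m jog '[[0,0,0,0,0,0.05,0.3],[0,0,0,0,0,0,-0.5],[0,0,0,0,0,0,-0.5],[0,0,0,0,0,0,-0.5],[0,0,0,0,0,0,-0.5]]' 40
python3 - <<'E'
from plan import *
print(status.get_obs()["wrist_torque"])
E
```

```text
t: 11.98
tool_pos: [0.5568, 0.3592, 0.1421]
tool_rot: [-1.135, 2.928, 0.0]
contact_force: [0.7, -0.0, 0.5]
opening: 0.0856
grip_force: 0.0
t: 12.6
tool_pos: [0.5579, 0.3601, 0.1426]
tool_rot: [-1.136, 2.925, 0.001]
contact_force: [-0.3, -2.4, 5.3]
opening: 0.0458
grip_force: 45.2
[-0.18760778  0.17902659 -0.04462977]
```

```bash
python3 -m jog '[[0,0,0,0,0,-0.2,-0.5],[0,0,0,0,0,-0.6,-0.5],[0,0,0,0,0,-1,-0.5],[0,0,0,0,0,-1,-0.5],[0,0,0,0,0,-1,-0.5]]'
python3 -m jog '[[0,0,0,0,0,-0.6,-0.5],[0,0,0,0,0,0,-0.5]]'
python3 - <<'E'
from plan import *
from station import viewer
r=viewer.get_image("wrist");pickle.dump(r,open("w4.pkl","wb"));cv2.imwrite("pics/w4.png",cv2.resize(r["img"][20:300,130:380,::-1],None,fx=2.1,fy=2.1))
o=status.get_obs();Rt=R.from_rotvec(o["tool_rot"]).as_matrix();p=o["tool_pos"]
# head frame in tool if perfect: head x=-tool x, y=tool y, z=-tool z
B=Rt@np.diag([-1,1,-1]); org=p-B@[.006,0,.062]
print("plate front corners expected",proj(r,[org+B@[x/1000,y/1000,.012] for x in(-52,-30) for y in(-32,32)]), "underside",proj(r,[org+B@[-.052,y/1000,0] for y in(-32,32)]))
E
```

```text
t: 13.22
tool_pos: [0.5565, 0.36, 0.2562]
tool_rot: [-1.137, 2.927, 0.002]
contact_force: [0.7, 0.1, -3.4]
opening: 0.0455
grip_force: 44.2
t: 13.48
tool_pos: [0.5575, 0.3603, 0.275]
tool_rot: [-1.136, 2.924, 0.002]
contact_force: [-0.5, -0.0, -4.1]
opening: 0.0458
grip_force: 44.4
plate front corners expected [[188.09435336 115.94053117]
 [315.39672582 115.97479498]
 [190.38127223 158.72526489]
 [313.19495981 158.77121497]] underside [[192.1658525  113.67343613]
 [311.54384406 113.70573309]]
```

View pics/w4.png

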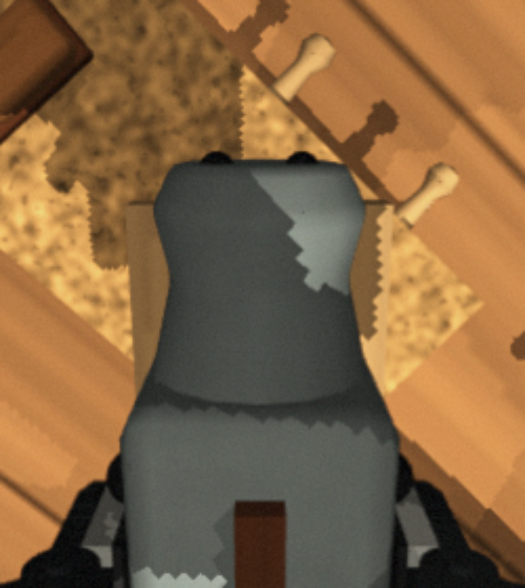

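```bash
cat >> plan.py <<'E'
OP=O+seat()@np.array([.001,0,0])
def place(h): Rs=seat(); return OP+Rs@[.006,0,.0626+h],tool(Rs[:,1],-Rs[:,2])
E
python3 - <<'E'
from plan import *
print(place(.07)[0], onz(pickle.load(open("im0.pkl","rb"))["top"],[(284,134)],0))
rows(*place(.07))
E
```

```text
[ 0.53137826 -0.17186358  0.20253497] [[ 0.77135629 -0.05139681  0.        ]]
turn total (5deg units) [ 6.69 -3.25 24.84]  shift in turned tool (30mm) [-14.07  -2.29  10.83]  in present tool [ 12.59 -12.51   2.32]
25 rows:
[0.27, -0.13, 0.99, 0.5, -0.5, 0.09]
[0.27, -0.13, 0.99, 0.46, -0.54, 0.1]
[0.27, -0.13, 0.99, 0.41, -0.58, 0.11]
[0.27, -0.13, 0.99, 0.36, -0.61, 0.12]
[0.27, -0.13, 0.99, 0.31, -0.63, 0.13]
[0.27, -0.13, 0.99, 0.26, -0.65, 0.14]
[0.27, -0.13, 0.99, 0.2, -0.67, 0.15]
[0.27, -0.13, 0.99, 0.14, -0.68, 0.17]
[0.27, -0.13, 0.99, 0.09, -0.69, 0.18]
[0.27, -0.13, 0.99, 0.03, -0.69, 0.2]
[0.27, -0.13, 0.99, -0.03, -0.68, 0.21]
[0.27, -0.13, 0.99, -0.09, -0.67, 0.23]
[0.27, -0.13, 0.99, -0.14, -0.66, 0.25]
[0.27, -0.13, 0.99, -0.19, -0.64, 0.26]
[0.27, -0.13, 0.99, -0.24, -0.61, 0.28]
[0.27, -0.13, 0.99, -0.29, -0.58, 0.3]
[0.27, -0.13, 0.99, -0.34, -0.55, 0.31]
[0.27, -0.13, 0.99, -0.38, -0.51, 0.33]
[0.27, -0.13, 0.99, -0.42, -0.47, 0.35]
[0.27, -0.13, 0.99, -0.45, -0.42, 0.36]
[0.27, -0.13, 0.99, -0.48, -0.37, 0.38]
[0.27, -0.13, 0.99, -0.51, -0.32, 0.39]
[0.27, -0.13, 0.99, -0.53, -0.26, 0.4]
[0.27, -0.13, 0.99, -0.55, -0.21, 0.41]
[0.27, -0.13, 0.99, -0.56, -0.15, 0.42]
```

```bash
python3 -m jog '[[0.27,-0.13,0.99,0.5,-0.5,0.09,-0.5],[0.27,-0.13,0.99,0.46,-0.54,0.1,-0.5],[0.27,-0.13,0.99,0.41,-0.58,0.11,-0.5],[0.27,-0.13,0.99,0.36,-0.61,0.12,-0.5],[0.27,-0.13,0.99,0.31,-0.63,0.13,-0.5]]' 60 >/dev/null
python3 -m jog '[[0.27,-0.13,0.99,0.26,-0.65,0.14,-0.5],[0.27,-0.13,0.99,0.2,-0.67,0.15,-0.5],[0.27,-0.13,0.99,0.14,-0.68,0.17,-0.5],[0.27,-0.13,0.99,0.09,-0.69,0.18,-0.5],[0.27,-0.13,0.99,0.03,-0.69,0.2,-0.5]]' >/dev/null
python3 -m jog '[[0.27,-0.13,0.99,-0.03,-0.68,0.21,-0.5],[0.27,-0.13,0.99,-0.09,-0.67,0.23,-0.5],[0.27,-0.13,0.99,-0.14,-0.66,0.25,-0.5],[0.27,-0.13,0.99,-0.19,-0.64,0.26,-0.5],[0.27,-0.13,0.99,-0.24,-0.61,0.28,-0.5]]'
python3 -m jog '[[0.27,-0.13,0.99,-0.29,-0.58,0.3,-0.5],[0.27,-0.13,0.99,-0.34,-0.55,0.31,-0.5],[0.27,-0.13,0.99,-0.38,-0.51,0.33,-0.5],[0.27,-0.13,0.99,-0.42,-0.47,0.35,-0.5],[0.27,-0.13,0.99,-0.45,-0.42,0.36,-0.5]]' >/dev/null
python3 -m jog '[[0.27,-0.13,0.99,-0.48,-0.37,0.38,-0.5],[0.27,-0.13,0.99,-0.51,-0.32,0.39,-0.5],[0.27,-0.13,0.99,-0.53,-0.26,0.4,-0.5],[0.27,-0.13,0.99,-0.55,-0.21,0.41,-0.5],[0.27,-0.13,0.99,-0.56,-0.15,0.42,-0.5]]' >/dev/null
python3 -m jog '[[0,0,0,0,0,0,-0.5],[0,0,0,0,0,0,-0.5]]'
python3 - <<'E'
from plan import *
from station import viewer
rows(*place(.03),3)
r=viewer.get_image("wrist");pickle.dump(r,open("w5.pkl","wb"))
s=viewer.get_image("side"); pickle.dump(s,open("s5.pkl","wb"))
a=cv2.resize(r["img"][:,:,::-1],(480,360));b=cv2.resize(s["img"][225:315,205:285,::-1],(320,360),interpolation=cv2.INTER_CUBIC)
cv2.imwrite("pics/w5.png",np.hstack([a,b]))
E
```

```text
t: 15.4
tool_pos: [0.5409, 0.0403, 0.2281]
tool_rot: [0.808, 2.74, -0.359]
contact_force: [0.2, 0.3, -4.3]
opening: 0.0453
grip_force: 64.8
t: 16.9
tool_pos: [0.5323, -0.1714, 0.2022]
tool_rot: [1.83, 2.003, -0.5]
contact_force: [0.1, 1.0, -3.2]
opening: 0.0458
grip_force: 64.8
turn total (5deg units) [-0.02  0.04  0.1 ]  shift in turned tool (30mm) [-0.02 -0.03  1.33]  in present tool [-0.01 -0.03  1.33]
3 rows:
[-0.01, 0.01, 0.03, -0.0, -0.01, 0.44]
[-0.01, 0.01, 0.03, -0.0, -0.01, 0.44]
[-0.01, 0.01, 0.03, -0.0, -0.01, 0.44]
```

View pics/w5.png

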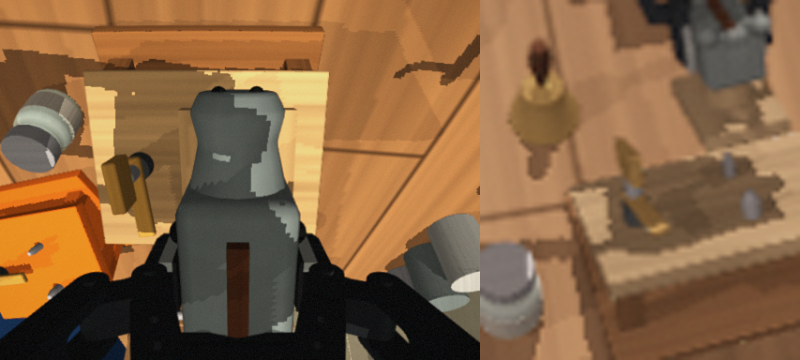

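The head hangs over the seat with the muzzle down the slope. The clamp wing and arm, at (130,185) in the picture, are clear of it. I use the board's lower corners to check the offset.

Run:
```python
from plan import *
r=pickle.load(open("w5.pkl","rb"));Rs=seat();g=cv2.GaussianBlur(r["img"],(3,3),0).astype(float)
def plane(uv,h,C=OP):
    o,d=ray(r,uv); o=Rs.T@(o-C); d=d@Rs; return (o+d*((h-o[2])/d[:,2])[:,None])*1000
e=lambda line,a,b:a+np.abs(np.diff(line[a:b],axis=0)).sum(1).argmax()+.5
L=plane([(e(g[v],80,110),v) for v in range(90,240,6)],0);Rr=plane([(e(g[v],332,358),v) for v in range(90,190,6)],0)
F=plane([(u,e(g[:,u],66,90)) for u in list(range(150,200,5))+list(range(300,340,4))],0)
print("L",np.median(L[:,1]),np.polyfit(L[:,0],L[:,1],1),L[::5,1].round(1));print("R",np.median(Rr[:,1]),np.polyfit(Rr[:,0],Rr[:,1],1),Rr[::4,1].round(1));print("F",F[::3,0].round(1),np.median(F[:,0]))
o=status.get_obs();print("tcp in OP seat",Rs.T@(o["tool_pos"]-OP)*1000)
```

```text
L -119.0422817446689 [-4.73400628e-02 -1.21679039e+02] [-119.3 -119.  -128.  -113.7 -126.6]
R 69.2233643715809 [2.39394843e-03 6.91753456e+01] [69.2 69.2 69.3 69.3 69.4]
F [-81.3 -75.2 -81.3 -80.  -76.  -76.1 -76.2] -76.15309142291527
tcp in OP seat [  5.9444815    1.38284456 133.30754664]
```

```bash
python3 -m jog '[[-0.02,0.04,0.1,0.03,-0.06,0.5,-0.5],[0,0,0,0,0,0.5,-0.5],[0,0,0,0,0,0.5,-0.5],[0,0,0,0,0,0,-0.5],[0,0,0,0,0,0,-0.5]]'
cat > st.py <<'E'
from plan import *
Rs=seat();o=status.get_obs();Rt=R.from_rotvec(o["tool_rot"]).as_matrix()
print("tcp seat mm",(Rs.T@(o["tool_pos"]-OP)*1000).round(2),"h",((Rs.T@(o["tool_pos"]-OP))[2]*1000-62.6).round(2),"F seat",(Rs.T@o["contact_force"]).round(1),"tq seat",(Rs.T@o["wrist_torque"]).round(2),"rot err(5deg)",np.round(np.degrees(R.from_matrix(Rt.T@place(0)[1]).as_rotvec())/5,2))
E
python3 st.py
python3 -m jog '[[0,0,0,0,0,0.07,-0.5],[0,0,0,0,0,0.07,-0.5],[0,0,0,0,0,0,-0.5]]'; python3 st.py
python3 -m jog '[[0,0,0,0,0,0.06,-0.5],[0,0,0,0,0,0.06,-0.5],[0,0,0,0,0,0,-0.5]]'; python3 st.py
```

```text
t: 17.62
tool_pos: [0.5331, -0.1941, 0.1643]
tool_rot: [1.839, 1.993, -0.492]
contact_force: [0.0, 0.4, -3.2]
opening: 0.0454
grip_force: 64.9
tcp seat mm [ 6.23 -0.14 88.34] h 25.74 F seat [-1.9  0.  -2.6] tq seat [-0.01  0.53 -0.04] rot err(5deg) [ 0.01  0.02 -0.02]
t: 18.0
tool_pos: [0.5331, -0.196, 0.1606]
tool_rot: [1.839, 1.994, -0.492]
contact_force: [0.3, -0.3, -3.8]
opening: 0.0455
grip_force: 64.9
tcp seat mm [ 6.03 -0.25 84.21] h 21.61 F seat [-1.6  0.3 -3.4] tq seat [-0.    0.54  0.  ] rot err(5deg) [ 0.01  0.02 -0.01]
t: 18.38
tool_pos: [0.5331, -0.1979, 0.1573]
tool_rot: [1.839, 1.994, -0.493]
contact_force: [0.5, 0.3, -4.3]
opening: 0.0455
grip_force: 64.9
tcp seat mm [ 5.95 -0.38 80.36] h 17.76 F seat [-2.4  0.5 -3.6] tq seat [0.03 0.56 0.05] rot err(5deg) [ 0.01  0.01 -0.01]
```

```bash
python3 -m jog '[[0,0,0,0.02,0,0.06,-0.5],[0,0,0,0,0,0.06,-0.5],[0,0,0,0,0,0,-0.5]]'>/dev/null; python3 st.py
python3 -m jog '[[0,0,0,0,0,0.06,-0.5],[0,0,0,0,0,0.06,-0.5],[0,0,0,0,0,0,-0.5]]'>/dev/null; python3 st.py
```

```text
tcp seat mm [ 5.33 -0.4  76.75] h 14.15 F seat [-1.8  0.5 -3.5] tq seat [-0.02  0.54 -0.09] rot err(5deg) [ 0.01  0.01 -0.01]
tcp seat mm [ 5.49 -0.29 73.24] h 10.64 F seat [-1.5 -0.4 -3.5] tq seat [0.01 0.59 0.02] rot err(5deg) [ 0.01  0.02 -0.01]
```

```bash
python3 -m jog '[[0,0,0,0,0,0.07,-0.5],[0,0,0,0,0,0.07,-0.5],[0,0,0,0,0,0,-0.5]]'>/dev/null; python3 st.py
python3 -m jog '[[0,0,0,0,0,0.07,-0.5],[0,0,0,0,0,0.06,-0.5],[0,0,0,0,0,0,-0.5]]'>/dev/null; python3 st.py
```

```text
tcp seat mm [ 5.51 -0.28 69.  ] h 6.4 F seat [-2.5  0.  -2.8] tq seat [0.04 0.51 0.03] rot err(5deg) [ 0.01  0.02 -0.01]
tcp seat mm [ 5.5  -0.28 65.12] h 2.52 F seat [-1.6  0.1 -3.1] tq seat [ 0.03  0.49 -0.01] rot err(5deg) [ 0.01  0.02 -0.01]
```

```bash
python3 -m jog '[[0,0,0,0,0,0.06,-0.5],[0,0,0,0,0,0.04,-0.5],[0,0,0,0,0,0,-0.5]]'>/dev/null; python3 st.py
python3 -m jog '[[0,0,0,0,0,0.05,-0.5],[0,0,0,0,0,0,-0.5]]'>/dev/null; python3 st.py
```

```text
tcp seat mm [ 5.49 -0.1  63.07] h 0.47 F seat [-3.  -1.9  3.7] tq seat [-0.32  0.7  -0.03] rot err(5deg) [ 0.01  0.01 -0.02]
tcp seat mm [ 5.55  0.13 63.04] h 0.44 F seat [-5.7 -7.  13.4] tq seat [-0.97  0.95 -0.12] rot err(5deg) [ 0.01  0.01 -0.03]
```

```bash
python3 -m jog '[[0,0,0,0,0,0,0.1],[0,0,0,0,0,0,0.4],[0,0,0,0,0,0,0.4],[0,0,0,0,0,0,0.4]]'; python3 st.py
python3 -m jog '[[0,0,0,0,0,-0.4,0.4],[0,0,0,0,0,-1,0.4],[0,0,0,0,0,-1,0.4],[0,0,0,0,0,-1,0.4],[0,0,0,0,0,-1,0.4]]'
python3 - <<'E'
from plan import *
from station import viewer
r=viewer.get_image("wrist");pickle.dump(r,open("w6.pkl","wb"))
s=viewer.get_image("side")
a=cv2.resize(r["img"][:,:,::-1],(480,360));b=cv2.resize(s["img"][225:315,205:285,::-1],(320,360),interpolation=cv2.INTER_CUBIC)
cv2.imwrite("pics/w6.png",np.hstack([a,b]))
Rs=seat()
print("home plate corners (top) expected",proj(r,[OP+Rs@[x/1000,y/1000,.012] for x in(-52,52) for y in(-32,32)])*480/512)
rows(OP+Rs@[-.001,-.08,.15],clampR(1.44))
E
```

```text
t: 21.0
tool_pos: [0.5341, -0.2074, 0.1401]
tool_rot: [1.839, 1.993, -0.493]
contact_force: [0.1, 0.7, -0.7]
opening: 0.0596
grip_force: 0.0
tcp seat mm [ 5.69 -0.19 60.72] h -1.88 F seat [-0.9  0.1 -0.3] tq seat [-0.09  0.22  0.01] rot err(5deg) [ 0.01  0.02 -0.02]
t: 21.62
tool_pos: [0.5285, -0.1405, 0.2561]
tool_rot: [1.838, 1.993, -0.491]
contact_force: [0.7, -0.5, 0.6]
opening: 0.0595
grip_force: 0.0
home plate corners (top) expected [[203.00880024  98.36994082]
 [271.90693354  98.2410037 ]
 [206.34669016 202.58529756]
 [268.91569435 202.42425147]]
turn total (5deg units) [ 0.1   0.05 -1.54]  shift in turned tool (30mm) [ 0.62 -2.66  1.58]  in present tool [ 0.27 -2.73  1.55]
3 rows:
[0.03, 0.02, -0.51, 0.09, -0.91, 0.52]
[0.03, 0.02, -0.51, 0.13, -0.91, 0.52]
[0.03, 0.02, -0.51, 0.17, -0.9, 0.52]
```

View pics/w6.png

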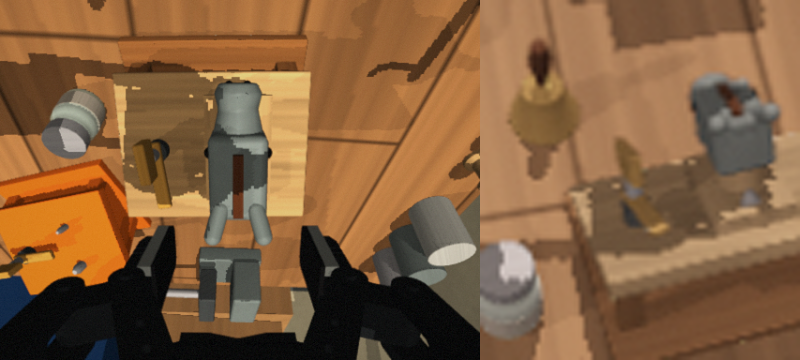

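The wrist view shows the head on the seat with its muzzle down the slope, mane along u≈238 and clamp wing at (150,175). The side inset shows the thick peg's tip at (750,195) standing out of the plate behind the neck. I check the mane's position numerically, as my ten pictures are used up.

Run:
```python
from plan import *
def mane(f,O_,B,sub,z):
    r=pickle.load(open(f,"rb"));hsv=cv2.cvtColor(r["img"],cv2.COLOR_RGB2HSV)
    m=((hsv[...,0]<12)&(hsv[...,1]>120)).astype(np.uint8);k=np.zeros_like(m);k[sub]=1;m*=k
    n,l,st,c=cv2.connectedComponentsWithStats(m);i=1+st[1:,4].argmax();ys,xs=np.where(l==i)
    P=np.array([(xs[ys==v].mean(),v) for v in range(ys.min(),ys.max()+1)])
    o,d=ray(r,P);o=B.T@(o-O_);d=d@B;q=(o+d*((z-o[2])/d[:,2])[:,None])*1000
    print(f,st[i],"front",q[0].round(1),"back",q[-1].round(1),"slope",np.polyfit(q[:,0],q[:,1],1)[0].round(4))
Rs=seat();mane("w6.pkl",OP,Rs,np.s_[150:245,235:275],.086)
mane("w6.pkl",OP,Rs,np.s_[150:245,235:275],.090)
a=.742;B=np.c_[[np.cos(a),np.sin(a),0],[-np.sin(a),np.cos(a),0],[0,0,1]]; g=np.array([.5575,.3601,.1426])
mane("w3.pkl",g-B@[.006,0,.0626],B,np.s_[155:240,245:268],.086)
```

```text
w6.pkl [249 165  11  68 627] front [-16.    0.6  86. ] back [34.8 -0.2 86. ] slope -0.0043
w6.pkl [249 165  11  68 627] front [-17.    0.6  90. ] back [32.9 -0.2 90. ] slope -0.0043
w3.pkl [249 162  13  71 789] front [-12.8   0.3  86. ] back [37.3  0.6 86. ] slope 0.0031
```

The mane reads y≈0, yaw within 0.01 rad and x about −2.8 mm. The camera already biased the board edge by −1.1 mm that way, so the head is within the peg clearance. The plate touched the face at h≈0.5 mm, so it is home. Next I go to the knob with narrow fingers.

```bash
python3 -m jog '[[0.03,0.02,-0.51,0.09,-0.91,0,-0.1],[0.03,0.02,-0.51,0.13,-0.91,0.3,-0.1],[0.03,0.02,-0.51,0.17,-0.9,0.5,-0.1],[0,0,0,0,0,0.5,-0.1],[0,0,0,0,0,0,-0.1]]'
python3 - <<'E'
from plan import *
Rs=seat();rows(OP+Rs@[-.0004,-.08,.049],clampR(1.435),1)
E
```

```text
t: 22.35
tool_pos: [0.4471, -0.1607, 0.2148]
tool_rot: [1.723, 2.131, -0.537]
contact_force: [0.2, -0.8, 0.0]
opening: 0.039
grip_force: 0.0
turn total (5deg units) [-0.1  -0.06 -0.04]  shift in turned tool (30mm) [-0.12  0.09  3.44]  in present tool [-0.13  0.12  3.44]
1 rows:
[-0.1, -0.06, -0.04, -0.13, 0.12, 3.44]
```

```bash
python3 -m jog '[[-0.1,-0.06,-0.04,-0.13,0.1,0.5,-0.1],[0,0,0,0,0,0.9,-0.1],[0,0,0,0,0,0.9,-0.1],[0,0,0,0,0,0.6,-0.1],[0,0,0,0,0,0.5,-0.1]]'
python3 -m jog '[[0,0,0,0,0,0,-0.1]]' >/dev/null
python3 - <<'E'
from plan import *
Rs=seat();rows(OP+Rs@[-.0004,-.08,.049],clampR(1.435),1)
E
```

```text
t: 22.98
tool_pos: [0.4564, -0.2144, 0.1295]
tool_rot: [1.709, 2.129, -0.529]
contact_force: [-0.4, -0.3, 0.4]
opening: 0.0386
grip_force: 0.0
turn total (5deg units) [ 0.01 -0.    0.  ]  shift in turned tool (30mm) [ 0.03 -0.02  0.07]  in present tool [ 0.03 -0.02  0.07]
1 rows:
[0.01, -0.0, 0.0, 0.03, -0.02, 0.07]
```

```bash
python3 -m jog '[[0,0,0,0.03,-0.02,0.07,-0.1],[0,0,0,0,0,0,-1],[0,0,0,0,0,0,-1],[0,0,0,0,0,0,-1],[0,0,0,0,0,0,-1]]' 40; python3 st.py
python3 -m jog '[[0,0,-1,0,0,0,-1],[0,0,-1,0,0,0,-1],[0,0,-1,0,0,0,-1],[0,0,-1,0,0,0,-1],[0,0,-1,0,0,0,-1]]'
python3 -m jog '[[0,0,-1,0,0,0,-1],[0,0,-1,0,0,0,-1],[0,0,-1,0,0,0,-1],[0,0,-1,0,0,0,-1],[0,0,-1,0,0,0,-1]]'; python3 st.py
```

```text
t: 23.72
tool_pos: [0.4548, -0.2143, 0.1284]
tool_rot: [1.71, 2.129, -0.53]
contact_force: [-4.5, 3.3, 6.4]
opening: 0.0097
grip_force: 39.5
tcp seat mm [  0.13 -79.79  50.41] h -12.19 F seat [ 0.  -4.2  7.3] tq seat [-0.63  0.19 -0.04] rot err(5deg) [0.02 0.02 1.55]
t: 24.35
tool_pos: [0.4548, -0.2143, 0.1284]
tool_rot: [1.236, 2.512, -0.644]
contact_force: [-4.9, 3.3, 6.5]
opening: 0.0093
grip_force: 39.5
t: 24.98
tool_pos: [0.4547, -0.2143, 0.1284]
tool_rot: [0.683, 2.802, -0.734]
contact_force: [-5.9, 2.1, 5.2]
opening: 0.0093
grip_force: 39.4
tcp seat mm [  0.17 -79.88  50.41] h -12.19 F seat [ 0.4 -5.7  5.8] tq seat [-0.69  0.27 -0.08] rot err(5deg) [1.000e-02 2.000e-02 1.158e+01]
```

```bash
python3 -m jog '[[0,0,-1,0,0,0,-1],[0,0,-1,0,0,0,-1],[0,0,-1,0,0,0,-1],[0,0,-1,0,0,0,-1],[0,0,-1,0,0,0,-1]]'
python3 -m jog '[[0,0,-0.9,0,0,0,-1],[0,0,0,0,0,0,-1],[0,0,0,0,0,0,-1]]'; python3 st.py
python3 - <<'E'
from plan import *
Rs=seat();rows(OP+Rs@[-.0004,-.08,.049],clampR(0.0),1)
E
```

```text
t: 25.6
tool_pos: [0.4547, -0.2144, 0.1285]
tool_rot: [0.062, 2.982, -0.797]
contact_force: [-4.7, 2.7, 6.5]
opening: 0.0094
grip_force: 39.2
t: 25.98
tool_pos: [0.4547, -0.2144, 0.1285]
tool_rot: [-0.052, 3.0, -0.804]
contact_force: [-5.0, 2.8, 6.2]
opening: 0.0096
grip_force: 39.0
tcp seat mm [  0.25 -79.9   50.42] h -12.18 F seat [ 0.3 -4.8  6.9] tq seat [-0.73  0.22  0.08] rot err(5deg) [ 0.    0.03 17.45]
turn total (5deg units) [-0.02  0.02 -0.55]  shift in turned tool (30mm) [0.   0.02 0.05]  in present tool [0.   0.02 0.05]
1 rows:
[-0.02, 0.02, -0.55, 0.0, 0.02, 0.05]
```

```bash
python3 -m jog '[[0,0,-0.4,0,0,0,-1],[0,0,0,0,0,0,-1],[0,0,0,0,0,0,0],[0,0,0,0,0,0,0.2],[0,0,0,0,0,0,0.2]]'
python3 -m jog '[[0,0,0,0,0,-0.4,0.2],[0,0,0,0,0,-0.9,0.2],[0,0,0,0,0,-0.9,0.2],[0,0,0,0,0,-0.9,0.2],[0,0,0,0,0,-0.9,0.2]]'
python3 -m jog '[[0,0,0,0,0,-0.9,0.2],[0,0,0,0,0,0,0.2]]' >/dev/null
python3 - <<'E'
from plan import *
from station import viewer
r=viewer.get_image("wrist");pickle.dump(r,open("w7.pkl","wb"));hsv=cv2.cvtColor(r["img"],cv2.COLOR_RGB2HSV);Rs=seat()
def pl(uv,h):
    o,d=ray(r,uv);o=Rs.T@(o-OP);d=d@Rs;return (o+d*((h-o[2])/d[:,2])[:,None])*1000
e=proj(r,[OP+Rs@[0,y/1000,.022] for y in(-80,-52,-24)]);print(e.round(0).tolist())
y=((hsv[...,0]>18)&(hsv[...,0]<30)&(hsv[...,1]>165)).astype(np.uint8);k=np.zeros_like(y);c=e[1].astype(int);k[c[1]-40:c[1]+40,c[0]-30:c[0]+30]=1;y*=k
n,l,st,_=cv2.connectedComponentsWithStats(y);i=1+st[1:,4].argmax();P=np.argwhere(l==i)[:,::-1];print(st[i])
rect=cv2.minAreaRect(pl(P.astype(float),.022)[:,:2].astype(np.float32));print("arm rect (seat mm, deg)",rect)
m=((hsv[...,0]<12)&(hsv[...,1]>120)).astype(np.uint8);c=proj(r,[OP+Rs@[.012,0,.086]])[0].astype(int);print("mane exp",c);k=np.zeros_like(m);k[c[1]-15:c[1]+15,c[0]-50:c[0]+50]=1;m*=k
n,l,st,_=cv2.connectedComponentsWithStats(m);i=1+st[1:,4].argmax();P=np.argwhere(l==i)[:,::-1];print("mane",st[i],cv2.minAreaRect(pl(P.astype(float),.086)[:,:2].astype(np.float32)))
E
```

```text
t: 26.6
tool_pos: [0.4549, -0.2142, 0.1275]
tool_rot: [-0.105, 3.007, -0.806]
contact_force: [-0.2, -0.1, -0.2]
opening: 0.0515
grip_force: 0.0
t: 27.22
tool_pos: [0.4497, -0.1536, 0.2332]
tool_rot: [-0.105, 3.006, -0.806]
contact_force: [0.4, -0.5, -0.1]
opening: 0.0507
grip_force: 0.0
[[253.0, 166.0], [254.0, 196.0], [254.0, 223.0]]
[248 171  13  47 468]
arm rect (seat mm, deg) ((-0.5608248710632324, -53.129302978515625), (44.950321197509766, 11.319877624511719), 88.9311752319336)
mane exp [239 283]
mane [212 279  63  12 636] ((9.158647537231445, 0.8538475036621094), (10.243023872375488, 49.801631927490234), 89.41452026367188)
```

```bash
python3 -c "
from station import finish_job
print(finish_job())"
```

```text
the job is handed in; nothing more can be done
None
```

I handed the job in with the head seated over both pegs, the clamp arm turned back across the plate at about 0.02 rad, and the gripper clear. My last camera check put the head about 1.5–2 mm down the slope from exact home, inside the 4 mm limit, but the judge's verdict was not shown.

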